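# Gauge the gap of a plate clamp

## Task

Turn the clamp's knob clockwise as far as needed for the sprung plate to close fully, then take the tapered gauge out of its stand and slide its blade down into the slot between the two plates until it drags snugly on both of them, without pushing the sprung plate back open. Finish while still holding the gauge upright by its handle at that depth, so that it can be read: do not let go of it. Leave the jar, vial and dropper bottle on the table as they are.

Things in the scene. Friction and masses are not known exactly. Their poses are not given: they have to be found in the camera images.
- clamp: Aluminium plate clamp fixed to the table, left or right, turned up to 0.3 rad. Base 110 mm along x, y from -125 to +65 mm, 12 mm high. Origin on the table under the inner face of the closed moving plate; x runs along the slot, y across it from moving to set plate, z up. Its two upright plates are 80 mm long along x, centred on x = 0, their tops at 77 mm; the knob reaches 108 mm.
- moving_plate: Sprung upright plate, 8 mm thick, on the -y side of the slot, sliding along the clamp's y. A spring pushes it to the set plate with 7.5 N closed, 12 N open; closed it rests on its own stop at clamp y = 0, clear of it. At the start the knob's cam holds it 8 to 9 mm open. Origin at table height below its inner face.
- set_plate: The other upright plate, 8 mm thick, on the +y side of the slot. It was set by hand and is too stiff to move; it stands so that the closed slot is 5 to 8 mm wide (differs from start to start). Origin at table height below its inner face.
- moving_face (a point): Middle (along x) of the moving plate's inner face at 70 mm height: the upper edge of the parallel slot. Above it the mouth flares out at 45 degrees by 6 mm up to a height of 76 mm. Axes as the clamp's.
- set_face (a point): The same point of the set plate's inner face, also 70 mm high. The slot's middle lies halfway between the two faces, and the slot is 58 mm deep below them. Axes as the clamp's.
- knob_grip (a point): Grip point of the knob, on its upright axis, 96 mm above the table, 72 mm to the -y side of the slot. The grip is a black upright bar 44 mm long (x of this point, which turns with the knob), 12 mm thick (y) and 27 mm high, from 81 to 108 mm above the table.
- clamp_knob (a joint): Angle of the knob in rad, growing clockwise seen from above, 0 to 1.6 (end stop). At 0 to 0.2 (start; bar about along the clamp's x) the cam holds the moving plate open; as it turns the plate follows, and from about 1.2 the plate is fully closed. It turns stiffly (0.16 N m) and stays where it is left.
- gauge: Loose tapered gauge, 70 to 120 g, 125 mm tall, upright in its stand, tip down. Origin: middle of the blade's tip; z up to the handle, x along the blade's width, y through its thickness. Steel blade 16 mm wide, 1.8 mm thick at the tip, growing evenly on both faces to 9.6 mm at 60 mm above the tip, then straight to 75 mm. It goes into the slot with x along the slot, either way round.
- gauge_handle (a point): Grip point of the gauge, on its axis 106 mm above the tip, axes as the gauge's. The black square handle is 18 x 18 mm, from 81 to 125 mm above the tip; below it is a flange 28 x 24 mm, 6 mm thick. Gripped with the fingers closing along x, the gauge can swing a little in the grip and so centre itself in the slot.
- stand: Grey plastic stand fixed to the table, 50 x 44 mm and 82 mm high on a foot 76 x 66 mm, on the other side from the clamp. The gauge hangs in it by its flange, tip 7 mm above the table, and must rise 75 mm to come clear. Origin on the table at its centre, axes as the gauge's.
- small_jar: Bystander: small open glass jar, 42 mm across, 43 mm high; origin at the centre of its underside.
- vial: Bystander: glass vial with a dark cap, 33 mm across, 58 mm high; origin at the centre of its underside.
- dropper: Bystander: white dropper bottle with a coloured tip, 29 mm across, 80 mm high; origin at the centre of its underside.
Not all that is in view belongs to the job. Leave any pink look-alike of the stand alone. Leave any green look-alike of the gauge alone.

How it is judged:
On the way, in this order (a step that is already met when the one before it is completed fails the run):
1. the knob is turned and the sprung plate has closed (y of moving_face in the frame of clamp above -0.0015 m and value of joint clamp_knob above 1 rad), for 0.2 s.
2. the gauge is held clear above its stand (contact force between the fingers and gauge above 1.5 N and height (world z) of gauge above 0.084 m and contact force between gauge and stand below 0.05 N), for 0.1 s.
At the end, for the whole second after the job is handed in: The fingers hold the gauge (over 1.5 N), it is upright within 0.12 rad and still; its blade is at least 8 mm down in the slot, off the base, and touches both plates (over 0.4 N each, under 20 N on the set plate); the knob is past 1.0 rad and the sprung plate is within 1.5 mm of fully closed (all of step 1 and contact force between the fingers and gauge above 1.5 N and z of gauge in the frame of set_face below -0.008 m and z of gauge in the frame of clamp above 0.014 m and contact force between gauge and moving_plate above 0.4 N and contact force between gauge and set_plate between 0.4 and 20 N and angle between gauge's own z axis and vertical below 0.12 rad and linear speed of gauge below 0.01 m/s); the arm keeps its last pose, push and grip.
It fails at once if the small jar is moved or tipped (distance of small_jar from where it was at the start of the episode above 0.02 m or angle between small_jar's own z axis and vertical above 0.3 rad).
It fails at once if the capped vial is moved or tipped (distance of vial from where it was at the start of the episode above 0.02 m or angle between vial's own z axis and vertical above 0.3 rad).
It fails at once if the dropper bottle is moved or tipped (distance of dropper from where it was at the start of the episode above 0.02 m or angle between dropper's own z axis and vertical above 0.3 rad).
It also fails if it takes over 51 s, if anything falls off the work surface, if the arm or the gripper's body presses on something with over 40 N, if the wrist force passes 120 N, or if a joint passes its speed limit or range.

## Robot

A 7-joint arm with a two-finger parallel gripper is mounted at the origin on the work surface; the furniture and walls round the work are solid. World frame = base frame: x ahead of the robot, y to its left, z up, the work surface at z = 0. Lengths are in m, angles in rad, forces in N, time in s.
With the tool pointing down it reaches from about 0.4 to 0.85 m from the base axis. Payload 10.4 kg.
Tool frame: the origin (TCP) lies at the centre of the arm's flange, where the gripper is bolted on; the fingertips stand 182 mm ahead of it and the grasp point (between the pads) lies r.grasp_offset ahead of it (r.grasp_offset is the distance from the TCP to the grasp point, in m); z points along the fingers, y is the line along which they close (so a half turn about z gives the same grasp; the last joint's range is limited). The gripper opens to 87 mm and grips with 3 to 60 N. Pads are 19 mm wide; open, the fingers measure 117 mm over their backs; the gripper's body (75 mm by 190 mm) begins 51 mm behind the grasp point.
Start: joints at [1.303, 0.332, -0.065, 1.46, 0.022, 1.35, -0.088], TCP at [0.151, -0.606, 0.405] pointing down, gripper open.
Joint ranges: [-2.6, 2.6], [-0.5, 2.12], [-1.47, 1.34], [0.16, 2.42], [-1.27, 4.41], [0.06, 2.06], [-2.6, 2.6]. Speed limits (rad/s): [2.22, 2.22, 2.79, 2.79, 3.14, 3.14, 3.14].

## Interface

Orientations are given as a unit quaternion [x, y, z, w].
In Python, from bench import status, vision, job, spotter, r gives the robot as it stands. The module is installed in compiled form; this text tells all that it offers.
- The arm moves only by the tool play_rows, never from a script. Its argument "series" is a list of rows, each a list of 6 numbers: the shift along the tool's x, y, z each as a share of 150 mm, from -1 to 1, then the turn, a rotation vector about the tool's x, y, z each as a share of 30 degrees, from -1 to 1. In form: [[x, y, z, ax, ay, az], ...]. A call has 1 to 5 rows; each row is the pose to reach, as a shift and turn from the pose commanded when the call began, along the tool's axes at that moment; what a row does not reach only later rows make up. A row lasts 1/10 s, in which the tool goes at most 50 mm and 8.59 degrees, less where a joint would pass 70% of its speed; a pose out of reach is approached as far as the arm can. A call with a number of a shift or a turn outside -1 to 1 is refused whole. A call with a gripper value outside its range is refused whole. "fingers" is the opening, from -1 (shut) to 1 (fully open), set as the call begins (left out, the last holds). The fingers move at their own pace and stop on an object; "squeeze" is the grip in N (left out, the last holds). Time passes only in rows, so rows that repeat a pose let the fingers close. It gives the time, the measured TCP pose, the force, the opening and the grip force at its end, in the units of the state.
- status.read_state(): the state, without advancing time (a new reading comes with each control period).
- vision.camera(name): name is "side" or "top" or "wrist"; returns the picture (400x640x3 uint8, blue, green, red); there is no depth.
- vision.calibration(name): a dict with "fx", "fy", "cx", "cy" (pixels), "D" ([k1, k2, p1, p2, k3] as OpenCV has them; the pictures are not rectified), "rvec" (rotation vector, rad) and "tvec" (3), from world to camera coordinates, as OpenCV has them; the wrist camera has in their place "T_tool_cam" (4x4, takes a point from camera to tool coordinates, whose origin is the TCP and whose axes are the flange's). Camera axes: x right, y down, z forward; pixel columns grow to the right and rows downward; lengths in m; the calibration is good to about 2 mm. A picture is of the moment at which its call begins: read the wrist's pose just before it. calibration takes no time and is no camera call.
- job.close_job(): hands the job in; it is judged then, once.
Trained networks look in the newest picture that a camera, given by its name, has taken for a name from the list of things; names that differ only in an ending like _2 or _b are one class to them, and where a whole thing is asked for, a point or a joint stands for the part that bears it (a point fixed in the world has none). Each returns a list of dicts, best first, with "conf" (0 to 1); they miss things now and then, are a little off and sometimes report something else, mostly with a low value. They report only what shows in the picture. A call takes as long as a camera call. They do not tell look-alikes from the thing itself.
- spotter.boxes_of(camera, name): "point" ([x, y, z] in m, in world coordinates, good to about 4 mm: the middle of the surface that is visible of it).
- spotter.regions_of(camera, name): "pixels" (400x640 bool, what is visible of it).
The state is a dict: "time": time; "joint_positions": joint angles; "joint_vel": joint speeds; "joint_torque": joint torques, N m; "ee_pos": TCP position; "eef_rot": TCP orientation; "ft_force": force on the tool from outside, world axes, zero at the start; "torque": the same for the moment, N m; "width": finger opening in m; "grip_force": force on a finger pad.
Only numpy, scipy, OpenCV 4.12 (cv2) and the standard library are available. Lean on these libraries where they do the work, as an engineer would, in place of code of your own. Each camera call takes 0.05 s, during which the arm holds its last target. There are 200 camera calls.

## Working session

There is one attempt and no reset: what is moved stays moved. The work goes in short steps, Python scripts to look and compute and a tool call to move; the robot and the scene stay as the last step left them, time stands still between calls to the robot, and variables do not carry over. Pictures are saved under pics/ and viewed, at most 10 in all, crops included, and the job is handed in when it is done.

Besides the shell and the picture viewer there is one more tool, called after "Call:" by a JSON object that holds its "op" and its "data", one argument or row to a line. play_rows: Moves the arm, as the interface text tells. Shift numbers are shares of 150 mm and turn numbers shares of 30 degrees, none past 1 either way. Its arguments: {"type":"object","properties":{"series":{"type":"array","items":{"type":"array","items":{"type":"number"}}},"fingers":{"type":"number"},"squeeze":{"type":"number"}},"required":["series"]}

```bash
mkdir -p pics; cat > h.py <<'E'
import numpy as np, cv2
from scipy.spatial.transform import Rotation as R
from bench import status, vision, job, spotter, r
def cam(name):
    c=vision.calibration(name); K=np.array([[c['fx'],0,c['cx']],[0,c['fy'],c['cy']],[0,0,1.]]); D=np.array(c['D'],float)
    if 'rvec' in c: Rm=cv2.Rodrigues(np.array(c['rvec'],float))[0]; t=np.array(c['tvec'],float).ravel()
    else:
        s=status.read_state(); T=np.eye(4); T[:3,:3]=R.from_quat(s['eef_rot']).as_matrix(); T[:3,3]=s['ee_pos']
        T=np.linalg.inv(T@np.array(c['T_tool_cam'])); Rm=T[:3,:3]; t=T[:3,3]
    return K,D,Rm,t
def proj(C,P):
    K,D,Rm,t=C; return cv2.projectPoints(np.atleast_2d(np.array(P,float)),cv2.Rodrigues(Rm)[0],t,K,D)[0][:,0]
def ray(C,p):
    K,D,Rm,t=C; u=cv2.undistortPoints(np.array([[p]],float),K,D)[0,0]; d=Rm.T@np.array([u[0],u[1],1]); return -Rm.T@t,d/np.linalg.norm(d)
def onz(C,p,z):
    o,d=ray(C,p); return o+d*(z-o[2])/d[2]
def tri(obs):
    A=np.zeros((3,3));b=np.zeros(3)
    for C,p in obs:
        o,d=ray(C,p); M=np.eye(3)-np.outer(d,d); A+=M;b+=M@o
    X=np.linalg.solve(A,b); return X,[np.round(proj(C,X)[0]-p,1) for C,p in obs]
E
python3 - <<'E'
from h import *
s=status.read_state(); print({k:np.round(v,3) for k,v in s.items()}, r.grasp_offset)
ims={}
for n in ['side','top','wrist']:
    im=vision.camera(n); cv2.imwrite(f'pics/{n}0.png',im)
    C=cam(n); print(n,'campos',np.round(-C[2].T@C[3],3))
    for o in ['clamp','moving_plate','set_plate','knob_grip','gauge','gauge_handle','stand','small_jar','vial','dropper']:
        try: print(' ',o,[(np.round(d['point'],3).tolist(),round(d['conf'],2),np.round(proj(C,d['point'])[0]).tolist()) for d in spotter.boxes_of(n,o)[:3]])
        except Exception as e: print(o,e)
E
```

```text
{'time': np.float64(0.0), 'joint_positions': array([ 1.303,  0.333, -0.065,  1.461,  0.022,  1.35 , -0.089]), 'joint_vel': array([ 0.   ,  0.001, -0.001,  0.001,  0.001, -0.   , -0.001]), 'joint_torque': array([ 0.0000e+00, -6.2326e+01,  2.5000e-02, -3.8989e+01, -6.2000e-02,
        4.0000e-02,  0.0000e+00]), 'ee_pos': array([ 0.151, -0.606,  0.404]), 'eef_rot': array([ 0.993,  0.122, -0.   , -0.001]), 'ft_force': array([-0.076, -0.512, -0.465]), 'torque': array([-0.021, -0.017, -0.006]), 'grip_force': np.float64(0.0), 'width': np.float64(0.087)} 0.1635
side campos [ 0.446 -0.935  0.482]
  clamp [([0.514, -0.3, 0.023], 0.94, [365.0, 300.0])]
  moving_plate [([0.506, -0.261, 0.022], 0.72, [361.0, 288.0])]
  set_plate [([0.515, -0.218, 0.072], 0.65, [365.0, 255.0])]
  knob_grip [([0.522, -0.307, 0.08], 0.55, [372.0, 276.0]), ([0.504, -0.264, 0.024], 0.46, [360.0, 289.0])]
  gauge [([0.487, 0.203, 0.105], 0.55, [347.0, 174.0])]
  gauge_handle [([0.296, -0.26, 0.018], 0.92, [255.0, 286.0])]
  stand [([0.484, 0.192, 0.044], 0.92, [345.0, 194.0]), ([0.534, 0.311, 0.058], 0.86, [360.0, 177.
[... 644 characters left out ...]
2.0])]
  gauge_handle [([0.292, -0.255, 0.017], 0.73, [410.0, 252.0]), ([0.479, 0.208, 0.114], 0.66, [223.0, 175.0])]
  stand [([0.47, 0.197, 0.041], 0.86, [234.0, 184.0]), ([0.512, 0.321, 0.051], 0.85, [185.0, 167.0]), ([0.515, -0.295, 0.085], 0.62, [430.0, 162.0])]
  small_jar [([0.36, -0.004, 0.003], 0.78, [313.0, 227.0])]
  vial [([0.52, -0.01, 0.057], 0.71, [315.0, 163.0])]
  dropper [([0.606, -0.004, 0.044], 0.72, [312.0, 132.0])]
wrist campos [ 0.217 -0.59   0.384]
  clamp []
  moving_plate []
  set_plate []
  knob_grip []
  gauge [([0.25, -0.264, 0.021], 0.68, [34.0, 21.0])]
  gauge_handle [([0.245, -0.261, 0.018], 0.88, [33.0, 25.0])]
  stand []
  small_jar []
  vial []
  dropper []
```

```bash
python3 - <<'E'
import cv2,numpy as np
t=cv2.imread('pics/top0.png');s=cv2.imread('pics/side0.png')
a=cv2.resize(t[90:290,160:480],(800,500),interpolation=cv2.INTER_CUBIC)
cv2.imwrite('pics/a.png',a)
b=cv2.resize(s[140:340,220:480],(780,600),interpolation=cv2.INTER_CUBIC); cv2.imwrite('pics/b.png',b)
E
```

```text
(no output)
```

View pics/a.png

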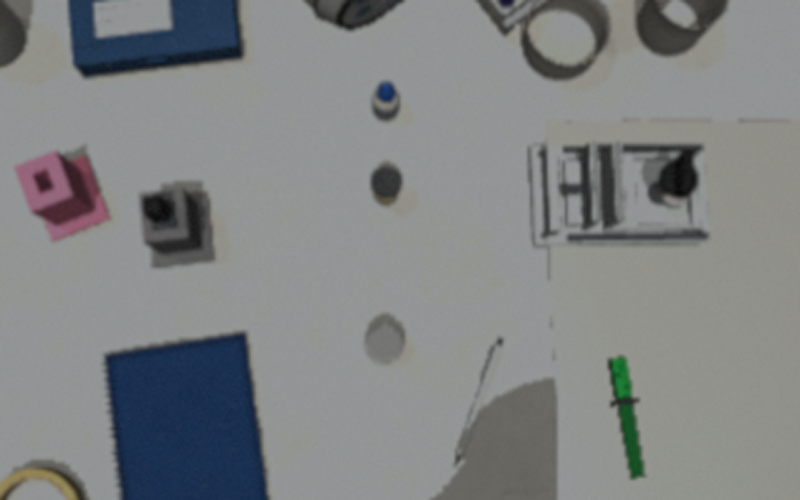

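View pics/b.png

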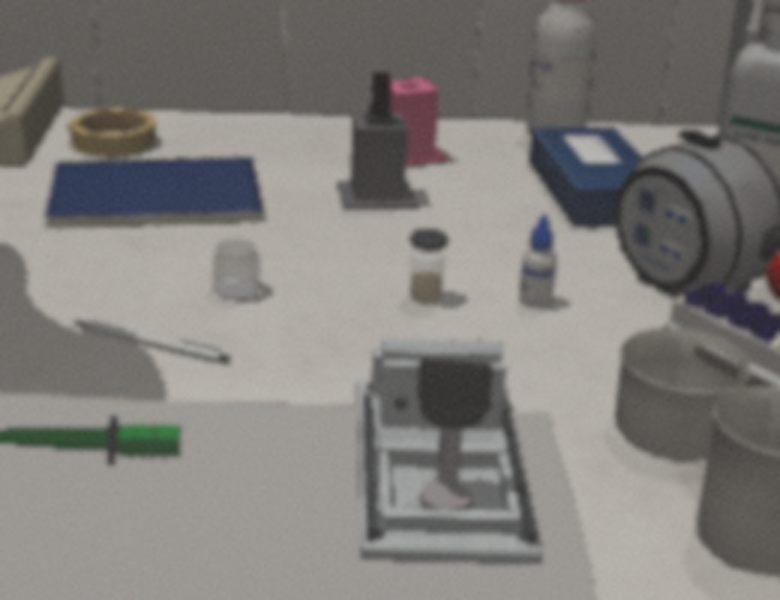

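The top view crop shows the candidates. The black-handled gauge in the grey stand at top px (223,173) is the one to use. The green gauge lying at (410,252) and the pink stand at (185,167) are decoys. The clamp is at about (405,168) with its black knob at (430,162). I'm moving the wrist camera over the clamp.

```bash
cat >> h.py <<'E'
def plan(pos,yaw):
    "tool down, tool x at world angle yaw -> shares of shift/turn"
    s=status.read_state(); R0=R.from_quat(s['eef_rot'])
    Rt=R.from_euler('z',yaw)*R.from_euler('x',np.pi)
    print('t',round(s['time'],2),'now',np.round(s['ee_pos'],4),'shift',np.round(R0.inv().apply(np.array(pos)-s['ee_pos'])/.15,3),'turn',np.round((R0.inv()*Rt).as_rotvec()/np.radians(30),3))
E
python3 -c "
from h import *
plan([.44,-.27,.40],0.0); print(vision.calibration('wrist'))"
```

```text
t 1.65 now [ 0.1515 -0.6064  0.4047] shift [ 2.409 -1.709  0.032] turn [ 0.    -0.     0.468]
{'fx': 316.5848146123223, 'fy': 316.5848146123223, 'cx': 320.95524228969333, 'cy': 204.47007413214237, 'D': array([-0.03331402,  0.        ,  0.        ,  0.        ,  0.        ]), 'T_tool_cam': array([[ 6.34197832e-04, -9.68825863e-01, -2.47741891e-01,
         6.79037234e-02],
       [ 9.99999783e-01,  6.58517018e-04, -1.53007015e-05,
        -1.16325220e-04],
       [ 1.77965966e-04, -2.47741827e-01,  9.68826071e-01,
         2.04761507e-02],
       [ 0.00000000e+00,  0.00000000e+00,  0.00000000e+00,
         1.00000000e+00]])}
```

Call:
{"op": "play_rows", "data": {
  "series": [
    [0.29,-0.17,0,0,0,0],
    [0.57,-0.34,0,0,0,0],
    [0.85,-0.51,0,0,0,0],
    [1,-0.6,0,0,0,0]
  ]
}}

```text
time: 2.05
ee_pos: [0.2785, -0.4795, 0.4051]
eef_rot: [0.992, 0.124, 0.001, -0.0]
ft_force: [0.3, -1.1, 0.3]
width: 0.0871
grip_force: 0.0
```

Call:
{"op": "play_rows", "data": {
  "series": [
    [0.29,-0.17,0,0,0,0],
    [0.57,-0.34,0,0,0,0],
    [0.85,-0.51,0,0,0,0],
    [1,-0.6,0,0,0,0]
  ]
}}

```text
time: 2.45
ee_pos: [0.4018, -0.3553, 0.4051]
eef_rot: [0.992, 0.124, 0.001, -0.0]
ft_force: [0.6, -0.1, -0.2]
width: 0.0874
grip_force: 0.0
```

Call:
{"op": "play_rows", "data": {
  "series": [
    [0.29,-0.17,0,0,0,0.23],
    [0.57,-0.34,0,0,0,0.4],
    [0.8,-0.48,0,0,0,0.47],
    [0.8,-0.48,0,0,0,0.47],
    [0.8,-0.48,0,0,0,0.47]
  ],
  "fingers": -0.2
}}

```text
time: 2.95
ee_pos: [0.4983, -0.2594, 0.4046]
eef_rot: [1.0, 0.001, -0.0, -0.0]
ft_force: [-0.3, -0.8, 0.5]
width: 0.0546
grip_force: 0.0
```

```bash
python3 - <<'E'
from h import *
C=cam('wrist'); s=status.read_state(); print(s['time'],s['ee_pos'],s['eef_rot'],s['width'])
im=vision.camera('wrist'); cv2.imwrite('pics/w1.png',im)
for o in ['clamp','moving_plate','set_plate','knob_grip']:
    d=spotter.boxes_of('wrist',o)[:2]; print(o,[(np.round(e['point'],4),round(e['conf'],2),proj(C,e['point'])[0].round(0)) for e in d])
cv2.imwrite('pics/c.png',cv2.resize(im[60:360,120:520],(800,600),interpolation=cv2.INTER_CUBIC))
E
```

```text
2.95 [ 0.49833369 -0.25936483  0.40463367] [ 9.99999817e-01  5.95298080e-04 -1.00342294e-04 -3.39561138e-05] 0.054643716035187334
clamp [(array([ 0.5272, -0.2591,  0.0261]), 0.93, array([321., 159.]))]
moving_plate [(array([ 0.5247, -0.2567,  0.0225]), 0.62, array([319., 161.])), (array([ 0.5252, -0.2187,  0.0659]), 0.22, array([281., 165.]))]
set_plate [(array([ 0.5247, -0.2201,  0.0639]), 0.71, array([283., 166.]))]
knob_grip [(array([ 0.5253, -0.2953,  0.0921]), 0.64, array([360., 169.]))]
```

View pics/c.png

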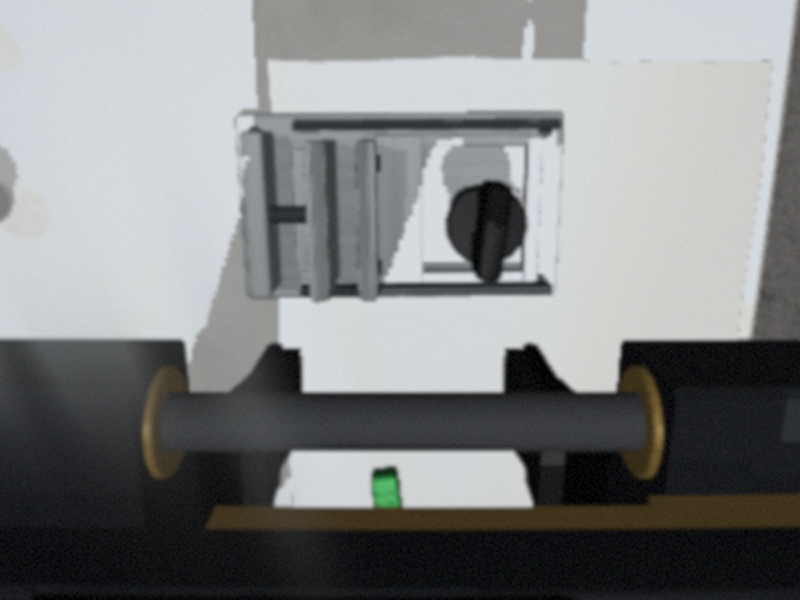

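The wrist crop shows the set plate at crop px (320,220), the moving plate at (370,220), and the knob bar running from (491,185) to (487,280). The clamp's yaw is close to 0. I'll measure the bar and check its height with a second, lower view.

```bash
python3 - <<'E'
from h import *
C=cam('wrist'); f=lambda x,y:(120+x/2,60+y/2)
for z in(.096,.108):
    a=onz(C,f(491,185),z);b=onz(C,f(487,280),z); print(a,b,(a+b)/2,np.linalg.norm(a-b), np.degrees(np.arctan2(*(a-b)[1::-1])))
for p in[(237,115),(562,112),(248,297),(552,292)]: print(onz(C,f(*p),.012))
m=spotter.regions_of('wrist','knob_grip')[0]; ys,xs=np.nonzero(m['pixels']); print(m['conf'],xs.min(),xs.max(),ys.min(),ys.max())
plan([.524,-.297,.30],0.01)
E
```

```text
[ 0.53952923 -0.30151144  0.096     ] [ 0.49538882 -0.30102058  0.096     ] [ 0.51745903 -0.30126601  0.096     ] 0.04414314025492978 -0.6371190889424478
[ 0.54058847 -0.29983817  0.108     ] [ 0.4982854  -0.29936775  0.108     ] [ 0.51943693 -0.29960296  0.108     ] 0.042305677356936904 -0.6371190889424752
[ 0.57219769 -0.16742816  0.012     ]
[ 0.57333896 -0.35245142  0.012     ]
[ 0.46484872 -0.1671684   0.012     ]
[ 0.46749662 -0.35246169  0.012     ]
0.56 343 383 150 199
t 3.25 now [ 0.4973 -0.2611  0.4049] shift [0.179 0.239 0.699] turn [ 0.001 -0.    -0.025]
```

Call:
{"op": "play_rows", "data": {
  "series": [
    [0.145,0.26,0.2,0,0,-0.02],
    [0.145,0.26,0.5,0,0,-0.02],
    [0.145,0.26,0.68,0,0,-0.02],
    [0.145,0.26,0.7,0,0,-0.02]
  ]
}}

```text
time: 3.65
ee_pos: [0.5181, -0.2994, 0.2958]
eef_rot: [1.0, 0.004, -0.003, -0.002]
ft_force: [-0.7, -0.0, 0.1]
width: 0.035
grip_force: 0.0
```

```bash
python3 - <<'E'
from h import *
plan([.519,-.300,.2615],0.01); print(status.read_state()['width'])
C=cam('wrist'); im=vision.camera('wrist'); cv2.imwrite('pics/w2.png',im)
print(proj(C,[[.519,-.3,.108],[.541,-.3,.108],[.497,-.3,.108]]))
cv2.imwrite('pics/d.png',cv2.resize(im[100:380,140:500],(720,560),interpolation=cv2.INTER_CUBIC))
E
```

```text
t 3.65 now [ 0.5181 -0.2994  0.2958] shift [0.008 0.005 0.229] turn [-0.006  0.011 -0.004]
0.034965485716253464
[[323.46845433 244.06106952]
 [323.9021771  206.38534814]
 [323.05960414 279.35389216]]
```

View pics/d.png

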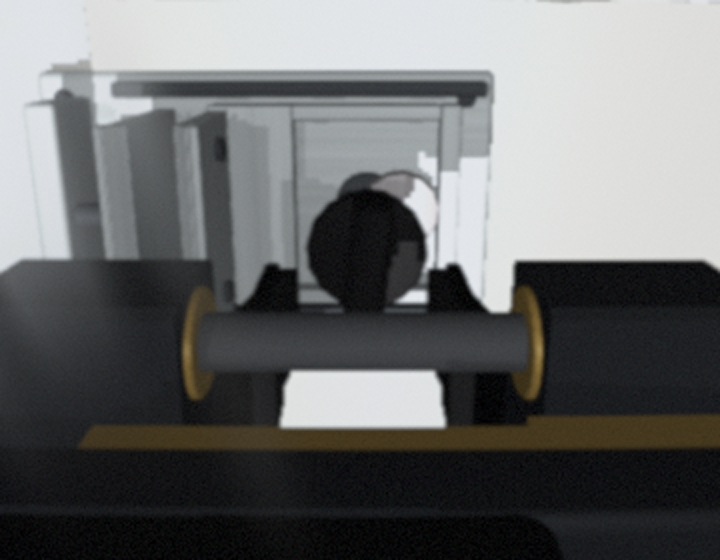

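The bar is centred between the fingers at crop px (367,250), so I'm descending, gripping and turning.

Call:
{"op": "play_rows", "data": {
  "series": [
    [0.01,0.01,0.12,0,0,0],
    [0.01,0.01,0.22,0,0,0],
    [0.01,0.01,0.225,0,0,0]
  ]
}}

```text
time: 4.0
ee_pos: [0.5207, -0.3006, 0.2654]
eef_rot: [1.0, 0.005, -0.001, -0.0]
ft_force: [-0.7, -0.1, -0.4]
width: 0.0348
grip_force: 0.0
```

Call:
{"op": "play_rows", "data": {
  "series": [
    [0,0,0,0,0,0],
    [0,0,0,0,0,0],
    [0,0,0,0,0,0],
    [0,0,0,0,0,0]
  ],
  "fingers": -1,
  "squeeze": 40
}}

```text
time: 4.4
ee_pos: [0.5214, -0.3001, 0.2668]
eef_rot: [1.0, 0.005, 0.0, -0.0]
ft_force: [1.2, 1.1, 3.3]
width: 0.0118
grip_force: 38.9
```

Call:
{"op": "play_rows", "data": {
  "series": [
    [0,0,0,0,0,0.2],
    [0,0,0,0,0,0.4],
    [0,0,0,0,0,0.6],
    [0,0,0,0,0,0.8],
    [0,0,0,0,0,0.9]
  ]
}}

```text
time: 4.9
ee_pos: [0.5213, -0.3005, 0.2668]
eef_rot: [0.973, -0.231, 0.0, 0.0]
ft_force: [-1.5, 0.9, 4.5]
width: 0.0115
grip_force: 40.0
```

Call:
{"op": "play_rows", "data": {
  "series": [
    [0,0,0,0,0,0.2],
    [0,0,0,0,0,0.4],
    [0,0,0,0,0,0.6],
    [0,0,0,0,0,0.8],
    [0,0,0,0,0,0.9]
  ]
}}

```text
time: 5.4
ee_pos: [0.521, -0.3009, 0.2668]
eef_rot: [0.892, -0.452, 0.0, 0.0]
ft_force: [-2.4, -1.4, 5.0]
width: 0.0118
grip_force: 40.0
```

Call:
{"op": "play_rows", "data": {
  "series": [
    [0,0,0,0,0,0.2],
    [0,0,0,0,0,0.4],
    [0,0,0,0,0,0.6],
    [0,0,0,0,0,0.75],
    [0,0,0,0,0,0.75]
  ]
}}

```text
time: 5.9
ee_pos: [0.5207, -0.3011, 0.2668]
eef_rot: [0.787, -0.617, 0.0, 0.001]
ft_force: [-4.6, -0.8, 6.2]
width: 0.0118
grip_force: 40.0
```

Call:
{"op": "play_rows", "data": {
  "series": [
    [0,0,0,0,0,0.1],
    [0,0,0,0,0,0.1],
    [0,0,0,0,0,0.1]
  ]
}}

```text
time: 6.2
ee_pos: [0.5206, -0.3012, 0.2668]
eef_rot: [0.772, -0.636, 0.0, 0.001]
ft_force: [-5.0, 0.3, 6.4]
width: 0.0116
grip_force: 40.0
```

Call:
{"op": "play_rows", "data": {
  "series": [
    [0,0,0,0,0,0],
    [0,0,0,0,0,0],
    [0,0,0,0,0,0]
  ],
  "fingers": -0.2
}}

```text
time: 6.5
ee_pos: [0.5212, -0.3005, 0.266]
eef_rot: [0.772, -0.636, 0.0, -0.0]
ft_force: [-0.1, -0.1, 0.0]
width: 0.0281
grip_force: 0.0
```

Call:
{"op": "play_rows", "data": {
  "series": [
    [0,0,-0.15,0,0,0],
    [0,0,-0.4,0,0,0],
    [0,0,-0.7,0,0,0],
    [0,0,-0.7,0,0,0]
  ]
}}

```text
time: 6.9
ee_pos: [0.5224, -0.3011, 0.3777]
eef_rot: [0.772, -0.636, 0.005, -0.001]
ft_force: [0.6, 0.0, 0.3]
width: 0.0348
grip_force: 0.0
```

```bash
python3 - <<'E'
from h import *
plan([.45,-.23,.37],0.01)
for o in ['knob_grip','moving_plate']:
    pass
im=vision.camera('top'); cv2.imwrite('pics/t1.png',im)
for o in ['gauge_handle','stand']:
    for n in('top','side'):
        if n=='side' and o=='gauge_handle': vision.camera('side')
        C=cam(n)
        for d in spotter.regions_of(n,o):
            ys,xs=np.nonzero(d['pixels']); print(n,o,round(d['conf'],2),xs.min(),xs.max(),ys.min(),ys.max(),xs.mean().round(1),ys.mean().round(1))
E
```

```text
t 6.9 now [ 0.5224 -0.3011  0.3777] shift [-0.558  0.383  0.045] turn [-0.005 -0.021 -2.651]
top gauge_handle 0.72 404 417 233 281 410.2 255.1
top gauge_handle 0.65 216 230 168 180 223.3 173.8
side gauge_handle 0.85 219 279 281 293 251.7 285.9
top stand 0.91 166 203 151 185 184.8 166.9
top stand 0.65 216 245 165 196 231.8 181.9
side stand 0.9 333 358 184 209 345.4 197.5
```

```bash
python3 -c "
from h import *
plan([.52,-.165,.32],-1.559); print(status.read_state()['joint_positions'].round(2))"
```

```text
t 7.2 now [ 0.5209 -0.3005  0.3696] shift [-0.887 -0.168  0.331] turn [0.004 0.002 0.345]
[ 0.54  0.3  -0.11  1.57  0.03  1.27 -2.53]
```

Call:
{"op": "play_rows", "data": {
  "series": [
    [0,0,0,0,0,-0.28],
    [0,0,0,0,0,-0.56],
    [0,0,0,0,0,-0.84],
    [0,0,0,0,0,-1]
  ]
}}

```text
time: 7.6
ee_pos: [0.521, -0.3005, 0.3699]
eef_rot: [0.911, -0.412, -0.001, -0.0]
ft_force: [-0.4, 0.3, -0.1]
width: 0.0349
grip_force: 0.0
```

Call:
{"op": "play_rows", "data": {
  "series": [
    [0,0,0,0,0,-0.28],
    [0,0,0,0,0,-0.56],
    [0,0,0,0,0,-0.84],
    [0,0,0,0,0,-1]
  ]
}}

```text
time: 8.0
ee_pos: [0.521, -0.3005, 0.3699]
eef_rot: [0.987, -0.162, -0.001, -0.0]
ft_force: [0.3, 0.4, 0.6]
width: 0.0348
grip_force: 0.0
```

Call:
{"op": "play_rows", "data": {
  "series": [
    [0,0,0,0,0,-0.28],
    [0,0,0,0,0,-0.56],
    [0,0,0,0,0,-0.84],
    [0,0,0,0,0,-1]
  ]
}}

```text
time: 8.4
ee_pos: [0.521, -0.3006, 0.3699]
eef_rot: [0.995, 0.099, -0.001, -0.001]
ft_force: [-0.1, -0.9, -0.2]
width: 0.0347
grip_force: 0.0
```

Call:
{"op": "play_rows", "data": {
  "series": [
    [0,0,0,0,0,-0.28],
    [0,0,0,0,0,-0.56],
    [0,0,0,0,0,-0.84],
    [0,0,0,0,0,-1]
  ]
}}

```text
time: 8.8
ee_pos: [0.521, -0.3006, 0.3698]
eef_rot: [0.936, 0.353, -0.0, -0.001]
ft_force: [0.5, 0.6, -1.1]
width: 0.0349
grip_force: 0.0
```

Call:
{"op": "play_rows", "data": {
  "series": [
    [0,0,0.1,0,0,-0.28],
    [0,0,0.2,0,0,-0.56],
    [0,0,0.3,0,0,-0.84],
    [0,0,0.3,0,0,-1]
  ]
}}

```text
time: 9.2
ee_pos: [0.5202, -0.3004, 0.3227]
eef_rot: [0.812, 0.583, -0.001, -0.002]
ft_force: [-0.7, -0.2, -0.1]
width: 0.0346
grip_force: 0.0
```

Call:
{"op": "play_rows", "data": {
  "series": [
    [0,0,0,0,0,-0.28],
    [0,0,0,0,0,-0.56],
    [0,0,0,0,0,-0.65],
    [0,0,0,0,0,-0.65],
    [0,0,0,0,0,-0.65]
  ]
}}

```text
time: 9.7
ee_pos: [0.521, -0.3006, 0.3253]
eef_rot: [0.705, 0.71, -0.0, -0.001]
ft_force: [0.0, -0.1, -0.1]
width: 0.0352
grip_force: 0.0
```

```bash
python3 - <<'E'
from h import *
plan([.52,-.30,.32],1.583)
C=cam('wrist'); im=vision.camera('wrist'); cv2.imwrite('pics/w3.png',im)
for y in(-.24,-.22): print(proj(C,[[.48,y,.077],[.56,y,.077]]))
cv2.imwrite('pics/e.png',cv2.resize(im[60:285,170:470],(800,600),interpolation=cv2.INTER_CUBIC))
E
```

```text
t 9.7 now [ 0.521  -0.3006  0.3253] shift [ 0.004 -0.006  0.036] turn [-0.002 -0.001 -0.009]
[[263.13611825 133.86207571]
 [376.6061082  134.77342393]]
[[262.15327254 104.31294785]
 [378.00167529 105.25968613]]
```

View pics/e.png

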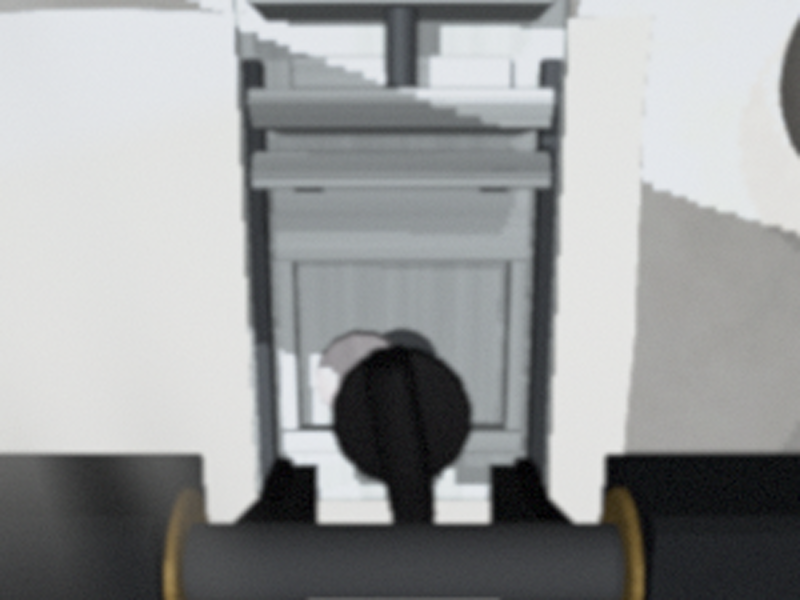

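The sprung plate has closed: the set plate is at crop rows 88–130 and the moving plate at rows 150–187. That puts the slot middle at about (0.520, -0.225), with a clamp yaw of about 0.007. Next is the gauge.

Call:
{"op": "play_rows", "data": {
  "series": [
    [0.1,0,-0.2,0,0,0],
    [0.4,-0.1,-0.4,0,0,0],
    [0.7,-0.2,-0.6,0,0,0],
    [1,-0.24,-0.65,0,0,0]
  ],
  "fingers": 0.1
}}

```text
time: 10.15
ee_pos: [0.4844, -0.1572, 0.4238]
eef_rot: [0.705, 0.709, 0.0, 0.001]
ft_force: [1.4, 1.3, 1.3]
width: 0.047
grip_force: 0.0
```

Call:
{"op": "play_rows", "data": {
  "series": [
    [0.3,0,0,0,0,0],
    [0.6,0,0,0,0,0],
    [0.9,0,0,0,0,0],
    [1,0,0,0,0,0]
  ]
}}

```text
time: 10.55
ee_pos: [0.483, -0.0029, 0.4221]
eef_rot: [0.702, 0.712, 0.0, 0.0]
ft_force: [-0.6, -0.0, 0.0]
width: 0.0476
grip_force: 0.0
```

Call:
{"op": "play_rows", "data": {
  "series": [
    [0.3,0,0,0,0,0],
    [0.6,0,0,0,0,0],
    [0.85,0,0,0,0,0],
    [0.93,0,0,0,0,0],
    [0.93,0,0,0,0,0]
  ]
}}

```text
time: 11.05
ee_pos: [0.4819, 0.1333, 0.4217]
eef_rot: [0.703, 0.711, 0.0, -0.0]
ft_force: [-0.3, -0.7, -0.2]
width: 0.0476
grip_force: 0.0
```

```bash
python3 - <<'E'
from h import *
s=status.read_state(); print(s['time'],s['ee_pos'],s['eef_rot'],s['width'])
T=cam('top');S=cam('side')
print('handle top',tri([(T,(222.8,173.2)),(S,(347,164.3))]))
C=cam('wrist'); im=vision.camera('wrist'); cv2.imwrite('pics/w4.png',im)
for o in('gauge_handle','stand'):
  for d in spotter.regions_of('wrist',o):
    ys,xs=np.nonzero(d['pixels']); print(o,round(d['conf'],2),xs.min(),xs.max(),ys.min(),ys.max()); pts=np.c_[xs,ys].astype(np.float32); print(cv2.minAreaRect(pts))
cv2.imwrite('pics/f.png',cv2.resize(im[20:260,160:480],(800,600),interpolation=cv2.INTER_CUBIC))
E
```

```text
11.05 [0.48193145 0.1332604  0.42165556] [ 7.02850740e-01  7.11337332e-01  1.14438456e-04 -1.53661636e-04] 0.04758055251372486
handle top (array([0.48257632, 0.20439695, 0.13248755]), [array([-0.1, -1.4]), array([-1.1,  0.2])])
gauge_handle 0.73 311 340 99 125
((325.38116455078125, 111.692626953125), (26.074295043945312, 28.156614303588867), 84.80557250976562)
stand 0.96 291 357 83 145
((325.2949523925781, 114.03178405761719), (57.6878662109375, 63.86279296875), 84.05313110351562)
stand 0.7 320 395 0 46
((357.5, 23.0), (46.0, 75.0), 90.0)
```

View pics/f.png

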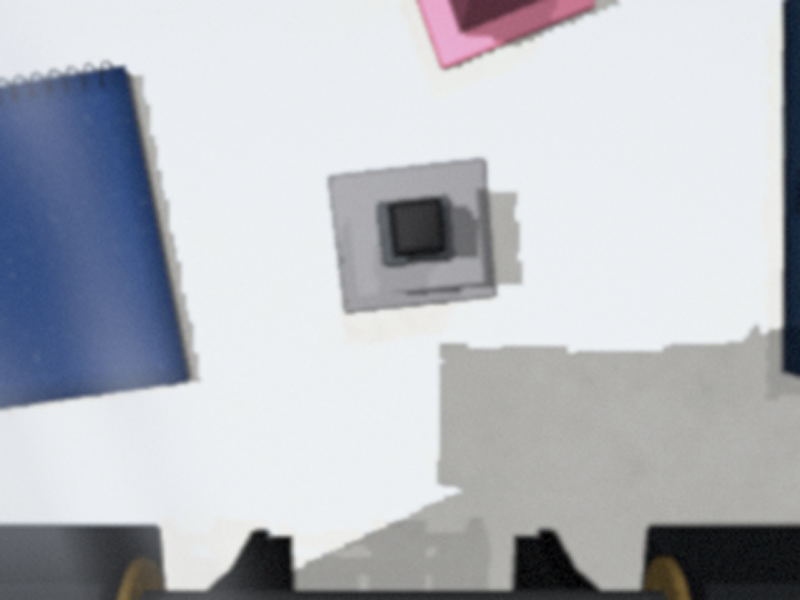

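The grey stand (foot corners at crop (330,177) and (495,295)) holds the black handle at (417,227), turned about 6°. Pink stays at the top, out of the way.

```bash
python3 - <<'E'
from h import *
C=cam('wrist'); S=cam('side'); T=cam('top'); p=(326.8,110.8)
X=onz(C,p,.132); print(X, tri([(C,p),(S,(347,164.3))]), tri([(C,p),(T,(222.8,173.2))]))
print(onz(C,(160+413/2.5,20+236/2.5),.009))
yaw=2*np.arctan2(.7113,.7029)+np.radians(6)
plan([X[0],X[1],.36],yaw)
E
```

```text
[0.48729395 0.20753092 0.132     ] (array([0.48654124, 0.20754497, 0.13221543]), [array([-0.9, -0. ]), array([0.3, 0. ])]) (array([0.48649848, 0.20978232, 0.1037756 ]), [array([-1.4, -1.4]), array([ 0.5, -0.5])])
[0.48762737 0.20792682 0.009     ]
t 11.2 now [0.4827 0.1298 0.4214] shift [0.518 0.034 0.409] turn [-0.001  0.001 -0.21 ]
```

Call:
{"op": "play_rows", "data": {
  "series": [
    [0.2,0.03,0.15,0,0,-0.1],
    [0.4,0.03,0.35,0,0,-0.21],
    [0.52,0.03,0.41,0,0,-0.21],
    [0.52,0.03,0.41,0,0,-0.21],
    [0.52,0.03,0.41,0,0,-0.21]
  ]
}}

```text
time: 11.7
ee_pos: [0.4867, 0.2081, 0.3602]
eef_rot: [0.664, 0.747, -0.0, 0.0]
ft_force: [-0.1, 0.8, 0.3]
width: 0.0478
grip_force: 0.0
```

```bash
python3 - <<'E'
from h import *
yaw=2*np.arctan2(.7113,.7029)+np.radians(6)
plan([.4873,.2077,.2765],yaw)
C=cam('wrist'); im=vision.camera('wrist'); cv2.imwrite('pics/w5.png',im)
print(proj(C,[.4873,.2077,.132]))
for o in('gauge_handle','stand'):
  for d in spotter.regions_of('wrist',o):
    ys,xs=np.nonzero(d['pixels']); print(o,round(d['conf'],2),xs.min(),xs.max(),ys.min(),ys.max()); print(cv2.minAreaRect(np.c_[xs,ys].astype(np.float32)))
cv2.imwrite('pics/g.png',cv2.resize(im[150:350,200:440],(720,600),interpolation=cv2.INTER_CUBIC))
E
```

```text
t 11.7 now [0.4867 0.2081 0.3602] shift [-0.003  0.004  0.558] turn [-0.001  0.001  0.001]
[[321.18046597 225.43359649]]
gauge_handle 0.81 302 337 187 231
((319.5, 209.0), (44.0, 35.0), 90.0)
stand 0.71 284 355 154 227
((319.5, 190.5), (73.0, 71.0), 90.0)
stand 0.62 325 422 15 113
((375.5370178222656, 64.14435577392578), (78.5859603881836, 92.6191635131836), 75.61860656738281)
```

View pics/g.png

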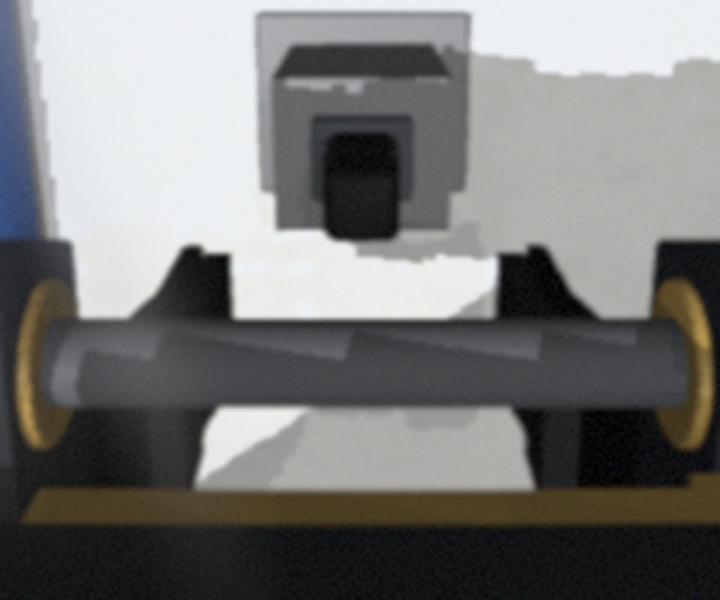

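```bash
python3 - <<'E'
from h import *
C=cam('wrist'); im=cv2.imread('pics/w5.png')
print(onz(C,(320.3,230),.132), onz(C,(320.3,218),.132), onz(C,(320.3,206.5),.132))
print(im[185:236,320].mean(1).round().astype(int))
C4=C
E
```

```text
[0.48759524 0.20396991 0.132     ] [0.48658458 0.21260552 0.132     ] [0.48563482 0.22072045 0.132     ]
[101 103  97  74  53  59  62  65  59  31  20  20   8  14   9  11   9   8
  14  10   7  17  22  22  25  27  30  30  29  30  28  33  27  30  30  29
  29  26  25  29  31  26  23  23  41  93 139 154 153 159 186]
```

```bash
python3 - <<'E'
from h import *
yaw=2*np.arctan2(.7113,.7029)+np.radians(6)
plan([.487,.212,.2765],yaw)
C=cam('wrist'); im=vision.camera('wrist'); c=im[180:240,320].mean(1).round().astype(int); print(c); print(onz(C,(320.3,218),.132))
E
```

```text
t 11.85 now [0.4868 0.208  0.3608] shift [0.027 0.004 0.562] turn [ 0.002  0.002 -0.   ]
[131 114 106 102 104 105 104  94  64  51  60  67  60  43  19  10  11  15
  11  12  19   6  12  14   8  14  13  20  21  29  32  32  31  31  32  32
  30  28  28  27  29  30  24  28  27  24  25  25  38  86 137 151 154 156
 184 222 234 237 236 235]
[0.48658458 0.21260552 0.132     ]
```

Call:
{"op": "play_rows", "data": {
  "series": [
    [0.03,0,0.1,0,0,0],
    [0.03,0,0.3,0,0,0],
    [0.03,0,0.5,0,0,0],
    [0.03,0,0.56,0,0,0],
    [0.03,0,0.56,0,0,0]
  ]
}}

```text
time: 12.4
ee_pos: [0.4852, 0.2138, 0.275]
eef_rot: [0.664, 0.748, -0.001, -0.001]
ft_force: [1.0, -0.2, 1.0]
width: 0.0478
grip_force: 0.0
```

Call:
{"op": "play_rows", "data": {
  "series": [
    [0,0,0,0,0,0],
    [0,0,0,0,0,0],
    [0,0,0,0,0,0],
    [0,0,0,0,0,0],
    [0,0,0,0,0,0]
  ],
  "fingers": -1,
  "squeeze": 25
}}

```text
time: 12.9
ee_pos: [0.4857, 0.2141, 0.2766]
eef_rot: [0.664, 0.748, 0.0, 0.0]
ft_force: [-0.7, -0.5, 2.1]
width: 0.0176
grip_force: 25.0
```

Call:
{"op": "play_rows", "data": {
  "series": [
    [0,0,-0.12,0,0,0],
    [0,0,-0.3,0,0,0],
    [0,0,-0.5,0,0,0],
    [0,0,-0.7,0,0,0],
    [0,0,-0.9,0,0,0]
  ]
}}

```text
time: 13.4
ee_pos: [0.4853, 0.214, 0.4124]
eef_rot: [0.664, 0.748, -0.0, 0.0]
ft_force: [0.4, -0.9, -0.8]
width: 0.018
grip_force: 25.0
```

Call:
{"op": "play_rows", "data": {
  "series": [
    [0,0,-0.1,0,0,0],
    [0,0,-0.1,0,0,0],
    [0,0,-0.1,0,0,0]
  ]
}}

```text
time: 13.7
ee_pos: [0.4855, 0.2138, 0.425]
eef_rot: [0.664, 0.748, -0.001, -0.0]
ft_force: [0.6, 0.4, -1.2]
width: 0.0176
grip_force: 25.0
```

```bash
python3 - <<'E'
from h import *
plan([.52,-.225,.42],np.pi/2+.007); s=status.read_state(); print(s['grip_force'],s['ft_force'])
im=vision.camera('side'); cv2.imwrite('pics/s2.png',im)
C=cam('side'); print(proj(C,[*s['ee_pos'][:2],s['ee_pos'][2]-.1635-.106]))
cv2.imwrite('pics/i.png',cv2.resize(im[60:260,240:480],(720,600),interpolation=cv2.INTER_CUBIC))
E
```

```text
t 13.7 now [0.4855 0.2138 0.425 ] shift [-2.932 -0.118  0.035] turn [-0.002  0.001  0.214]
24.999894762877375 [ 0.56142517  0.40081575 -1.24445072]
[[347.14956975 156.04456005]]
```

View pics/i.png

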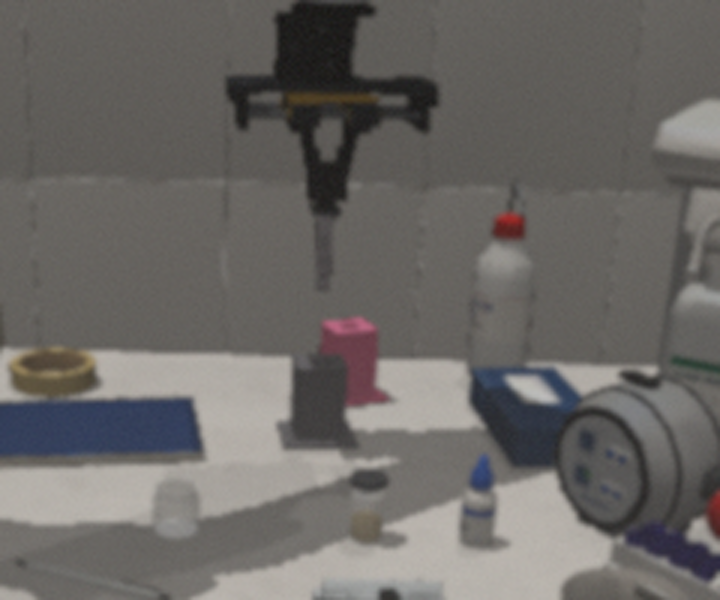

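The gauge is held upright, with its tip at crop px (323,290), matching the prediction. I'm carrying it over to the clamp.

Call:
{"op": "play_rows", "data": {
  "series": [
    [-0.1,0,0,0,0,0.05],
    [-0.3,0,0,0,0,0.1],
    [-0.55,0,0,0,0,0.15],
    [-0.8,0,0,0,0,0.21],
    [-1,0,0,0,0,0.21]
  ]
}}

```text
time: 14.25
ee_pos: [0.5033, 0.0614, 0.4251]
eef_rot: [0.706, 0.709, -0.001, -0.0]
ft_force: [1.3, 0.4, -0.9]
width: 0.0177
grip_force: 25.0
```

Call:
{"op": "play_rows", "data": {
  "series": [
    [-0.25,0,0,0,0,0],
    [-0.5,0,0,0,0,0],
    [-0.75,0,0,0,0,0],
    [-0.9,0,0,0,0,0],
    [-1,0,0,0,0,0]
  ]
}}

```text
time: 14.75
ee_pos: [0.5041, -0.0881, 0.4251]
eef_rot: [0.705, 0.709, -0.001, -0.001]
ft_force: [-0.1, 0.1, -0.7]
width: 0.0177
grip_force: 25.0
```

```bash
python3 -c "
from h import *
plan([.52,-.2235,.40],np.pi/2+.007)"
```

```text
t 14.75 now [ 0.5041 -0.0881  0.4251] shift [-0.903  0.102  0.168] turn [-0.003  0.    -0.004]
```

Call:
{"op": "play_rows", "data": {
  "series": [
    [-0.2,0.1,0,0,0,0],
    [-0.45,0.1,0,0,0,0],
    [-0.7,0.1,0,0,0,0],
    [-0.86,0.1,0,0,0,0],
    [-0.9,0.1,0.1,0,0,0]
  ]
}}

```text
time: 15.25
ee_pos: [0.5207, -0.2232, 0.4114]
eef_rot: [0.705, 0.709, 0.0, 0.001]
ft_force: [0.1, 0.4, -1.6]
width: 0.0178
grip_force: 25.0
```

Call:
{"op": "play_rows", "data": {
  "series": [
    [0,0,0.1,0,0,0],
    [0,0,0.28,0,0,0],
    [0,0,0.28,0,0,0],
    [0,0,0.28,0,0,0]
  ]
}}

```text
time: 15.65
ee_pos: [0.521, -0.2184, 0.3688]
eef_rot: [0.703, 0.711, -0.0, -0.001]
ft_force: [0.6, 0.0, -0.6]
width: 0.0175
grip_force: 25.0
```

```bash
python3 - <<'E'
from h import *
plan([.52,-.2235,.3545],np.pi/2+.007); s=status.read_state(); print(s['ft_force'])
C=cam('wrist'); im=vision.camera('wrist'); cv2.imwrite('pics/w6.png',im)
print(proj(C,[[*s['ee_pos'][:2],s['ee_pos'][2]-.2695],[.52,-.225,.07],[.48,-.225,.07],[.56,-.225,.07]]))
cv2.imwrite('pics/j.png',cv2.resize(im[80:320,160:480],(800,600),interpolation=cv2.INTER_CUBIC))
E
```

```text
t 15.65 now [ 0.521  -0.2184  0.3688] shift [-0.034 -0.007  0.095] turn [-0.002 -0.002  0.008]
[ 0.55736833  0.04090921 -0.61172726]
[[320.75595391 209.53400557]
 [319.57019541 208.06439104]
 [275.64399056 207.55988817]
 [363.47258357 208.56398677]]
```

View pics/j.png

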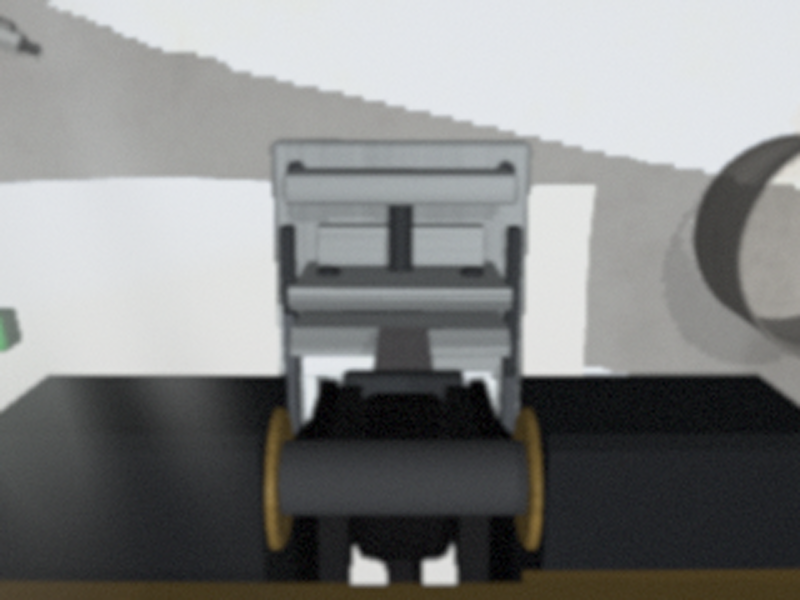

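Call:
{"op": "play_rows", "data": {
  "series": [
    [-0.034,0,0,0,0,0],
    [-0.034,0,0,0,0,0],
    [-0.034,0,0,0,0,0]
  ]
}}

```text
time: 16.0
ee_pos: [0.5211, -0.2251, 0.3698]
eef_rot: [0.704, 0.71, 0.0, 0.0]
ft_force: [0.1, 0.5, -1.6]
width: 0.0181
grip_force: 25.0
```

```bash
python3 - <<'E'
from h import *
plan([.52,-.2245,.3545],np.pi/2+.007); 
C=cam('wrist'); im=vision.camera('wrist'); cv2.imwrite('pics/w7.png',im)
print('left strip',im[190:228,285].mean(1).round().astype(int)); print('right',im[190:228,357].mean(1).round().astype(int)); print('mid',im[190:228,321].mean(1).round().astype(int))
s=status.read_state(); print(proj(C,[[*s['ee_pos'][:2],s['ee_pos'][2]-.2695],[.52,-.225,.07],[.52,-.22,.07]]))
E
```

```text
t 16.0 now [ 0.5211 -0.2251  0.3698] shift [ 0.004 -0.008  0.102] turn [0.002 0.001 0.003]
left strip [144 136 126 119 112 106  91  80  81  82  83  80  84 100 123 134 134 133
 132 134 137 147 148 163 190 223 231 231 231 231 231 230 230 223 210 207
 207 209]
right [139 135 126 116 114 107  95  83  81  80  83  83  83  99 121 129 131 128
 126 127 137 151 150 152 150 157 160 159 162 161 157 156 159 163 159 153
 152 159]
mid [142 134 128 118 113 109  93  77  77  81  81  83  84  99 122 132 130 130
 130 124 110  84  69  72  70  72  71  71  70  71  69  71  70  68  72  70
  65  56]
[[320.06755278 208.81493821]
 [318.85775253 200.1951942 ]
 [318.90029504 194.81793199]]
```

The slot middle is confirmed at y ≈ -0.2246 and about 7 mm wide, with the blade directly above it. I'm lowering it.

Call:
{"op": "play_rows", "data": {
  "series": [
    [0,0,0.06,0,0,0],
    [0,0,0.12,0,0,0],
    [0,0,0.18,0,0,0],
    [0,0,0.24,0,0,0],
    [0,0,0.3,0,0,0]
  ]
}}

```text
time: 16.55
ee_pos: [0.5211, -0.2245, 0.3232]
eef_rot: [0.704, 0.71, 0.0, -0.0]
ft_force: [0.6, 3.0, 0.7]
width: 0.0179
grip_force: 25.0
```

Call:
{"op": "play_rows", "data": {
  "series": [
    [0,0,0.03,0,0,0],
    [0,0,0.06,0,0,0],
    [0,0,0.06,0,0,0],
    [0,0,0.06,0,0,0]
  ]
}}

```text
time: 16.95
ee_pos: [0.5211, -0.2244, 0.315]
eef_rot: [0.704, 0.711, 0.0, -0.0]
ft_force: [1.0, 3.1, -3.5]
width: 0.0177
grip_force: 25.0
```

Call:
{"op": "play_rows", "data": {
  "series": [
    [0,0,0.02,0,0,0],
    [0,0,0.04,0,0,0],
    [0,0,0.04,0,0,0],
    [0,0,0.04,0,0,0]
  ]
}}

```text
time: 17.35
ee_pos: [0.5211, -0.2248, 0.3091]
eef_rot: [0.704, 0.71, 0.0, 0.0]
ft_force: [1.9, 3.2, -2.1]
width: 0.0178
grip_force: 25.0
```

Call:
{"op": "play_rows", "data": {
  "series": [
    [0.01,0,0,0,0,0],
    [0.01,0,0,0,0,0],
    [0.01,0,0,0,0,0]
  ]
}}

```text
time: 17.65
ee_pos: [0.5208, -0.224, 0.3092]
eef_rot: [0.704, 0.71, -0.0, 0.0]
ft_force: [1.0, 0.2, -1.1]
width: 0.0177
grip_force: 25.0
```

Call:
{"op": "play_rows", "data": {
  "series": [
    [0,0,0.02,0,0,0],
    [0,0,0.03,0,0,0],
    [0,0,0.03,0,0,0]
  ]
}}

```text
time: 17.95
ee_pos: [0.5209, -0.2236, 0.3043]
eef_rot: [0.704, 0.71, -0.0, -0.0]
ft_force: [0.5, -0.7, -2.3]
width: 0.0177
grip_force: 25.0
```

Call:
{"op": "play_rows", "data": {
  "series": [
    [0,0,0.01,0,0,0],
    [0,0,0.02,0,0,0],
    [0,0,0.02,0,0,0],
    [0,0,0.02,0,0,0]
  ]
}}

```text
time: 18.35
ee_pos: [0.5211, -0.2235, 0.3016]
eef_rot: [0.704, 0.71, -0.0, 0.0]
ft_force: [1.5, -1.2, -2.5]
width: 0.0175
grip_force: 25.0
```

Call:
{"op": "play_rows", "data": {
  "series": [
    [0,0,0.01,0,0,0],
    [0,0,0.02,0,0,0],
    [0,0,0.02,0,0,0],
    [0,0,0.02,0,0,0]
  ]
}}

```text
time: 18.75
ee_pos: [0.5213, -0.2234, 0.2994]
eef_rot: [0.704, 0.71, 0.0, 0.001]
ft_force: [0.1, -0.9, 5.7]
width: 0.0177
grip_force: 25.0
```

Call:
{"op": "play_rows", "data": {
  "series": [
    [0,0,0,0,0,0],
    [0,0,0,0,0,0],
    [0,0,0,0,0,0],
    [0,0,0,0,0,0],
    [0,0,0,0,0,0]
  ]
}}

```text
time: 19.25
ee_pos: [0.5214, -0.2234, 0.2994]
eef_rot: [0.704, 0.71, 0.0, 0.001]
ft_force: [-0.2, -1.0, 5.2]
width: 0.0176
grip_force: 25.0
```

```bash
python3 - <<'E'
from h import *
F=[]
for k in range(4):
    im=vision.camera('wrist'); s=status.read_state(); F.append(np.r_[s['ft_force'],s['torque'],s['ee_pos']])
print(np.mean(F,0).round(4)); C=cam('side'); im=vision.camera('side'); cv2.imwrite('pics/s3.png',im)
u=proj(C,[.52,-.225,.09])[0].astype(int); print(u); x,y=u
cv2.imwrite('pics/k.png',cv2.resize(im[y-90:y+60,x-90:x+90],(720,600),interpolation=cv2.INTER_CUBIC))
E
```

```text
[-0.441  -0.5972  5.5752 -0.2574 -0.024  -0.0075  0.5213 -0.2234  0.2994]
[368 249]
```

View pics/k.png

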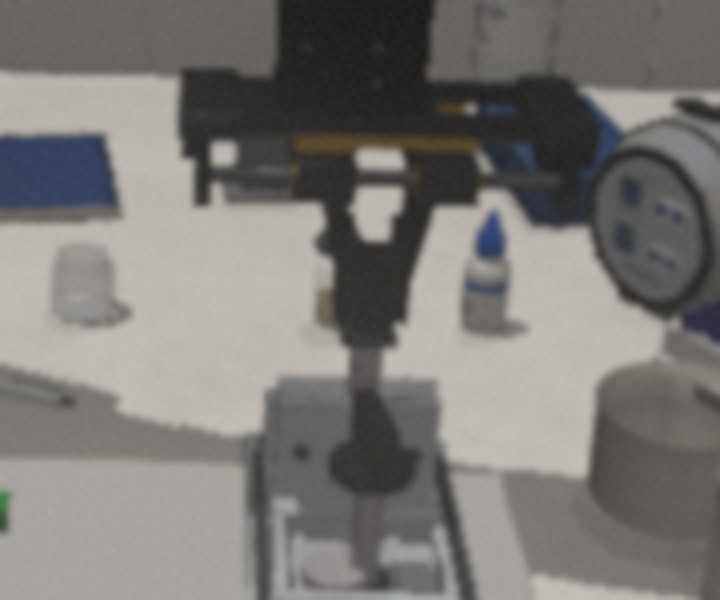

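The blade is down in the slot, with a steady axial drag of about 7 N and almost no net side force, so both plates are loaded. I'm handing in.

```bash
python3 -c "
from h import *
print(job.close_job())"
```

```text
the job is handed in; nothing more can be done
None
```

I turned the knob about 80° clockwise until the sprung plate closed. The gauge is held upright in the slot, dragging on both plates, with its tip about 40 mm below the slot's upper edge. The job is handed in, but `close_job()` did not say whether it passed.

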